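# Sort the turned blanks into the lacquer workshop's trays

## Task

Four freshly turned pieces of plain wood stand mixed on the decorating bench: put each one into the tray that already holds one of its kind, so that the low cup and the tall cup join the cup, the ball-shaped lidded box joins the other ball box, and the doll joins the other doll. Set each down upright on the tray's floor without dropping it, and leave the three pieces that are already in the trays standing where they are.

Things in the scene. Friction and masses are not known exactly. Their poses are not given: they have to be found in the camera images.
- low_cup: Low open drinking cup turned in plain pale wood: 38 mm high, 52 mm across the rim (walls almost straight above 15 mm), wall 4 mm, foot 40 mm across, about 35 g. Stands loose on the bench (a brush, a spatula and a small dish, none over 12 mm high, lie among the loose pieces). Origin: centre of its base, z up.
- tall_cup: Tall open drinking cup turned in plain pale wood: 58 mm high, 44 mm across the rim (walls almost straight above 23 mm), wall 4 mm, foot 34 mm across, about 40 g. Stands loose on the bench. Origin: centre of its base, z up.
- ball_box: Ball-shaped lidded box, turned in plain pale wood: 52 mm across at its middle (30 mm above its base), 36 mm foot, 61 mm high with its small knob, dark seam round the middle, about 45 g; lid and body are one piece. Stands loose on the bench. Origin: centre of its base, z up.
- doll: Simple doll of plain pale wood: cylindrical body 38 mm across (straight from 2 to 34 mm above its base), round head 27 mm across, 70 mm high in all, about 40 g. Stands loose on the bench. Origin: centre of its base, z up.
- cup_tray: Shallow work tray of dark red-brown lacquered wood, fixed to the bench; all three trays are alike and differ only in the piece that already stands in them: this is the one with the cup. Outside 128 mm (its x) by 192 mm (its y, the long way), walls 6 mm thick, inside 116 x 180 mm; floor 5 mm above the bench, rim 18 mm above the bench. Origin: centre of its underside, z up.
- box_tray: Shallow work tray of dark red-brown lacquered wood, fixed to the bench; all three trays are alike and differ only in the piece that already stands in them: this is the one with the ball-shaped lidded box. Outside 128 mm (its x) by 192 mm (its y, the long way), walls 6 mm thick, inside 116 x 180 mm; floor 5 mm above the bench, rim 18 mm above the bench. Origin: centre of its underside, z up.
- doll_tray: Shallow work tray of dark red-brown lacquered wood, fixed to the bench; all three trays are alike and differ only in the piece that already stands in them: this is the one with the doll. Outside 128 mm (its x) by 192 mm (its y, the long way), walls 6 mm thick, inside 116 x 180 mm; floor 5 mm above the bench, rim 18 mm above the bench. Origin: centre of its underside, z up.
- tray_cup: Open cup of plain pale wood, 46 mm high, 48 mm across, loose, already standing near one end (about 60 mm from the middle, towards the tray's -y) of the cup tray, which leaves room for two more in a row along the tray; stays there. Origin: centre of its base, z up.
- tray_box: Ball-shaped lidded box like the loose one (52 mm across, 61 mm high), already standing towards one end (30 to 55 mm from the middle, +y side) of its tray; stays there. Origin: centre of its base, z up.
- tray_doll: Doll like the loose one (38 mm across, 70 mm high), already standing towards one end (25 to 60 mm from the middle, -y side) of its tray; stays there. Origin: centre of its base, z up.

How it is judged (in metres and radians):
At the end, for the whole second after the job is handed in: All seven pieces stand in the tray of their kind: base within 6 mm of the tray floor, centre within 45 mm across and 80 mm along of the tray's middle, upright within 0.15 rad, released, at rest. The three first ones have moved no more than 20 mm (x of low_cup in the frame of cup_tray between -0.045 and 0.045 m and y of low_cup in the frame of cup_tray between -0.08 and 0.08 m and z of low_cup in the frame of cup_tray between 0 and 0.011 m and angle between each of low_cup, tall_cup, ball_box, doll, tray_cup, tray_box, tray_doll's own z axis and vertical below 0.15 rad and linear speed of each of low_cup, tall_cup, ball_box, doll, tray_cup, tray_box, tray_doll below 0.02 m/s and x of tall_cup in the frame of cup_tray between -0.045 and 0.045 m and y of tall_cup in the frame of cup_tray between -0.08 and 0.08 m and z of tall_cup in the frame of cup_tray between 0 and 0.011 m and x of ball_box in the frame of box_tray between -0.045 and 0.045 m and y of ball_box in the frame of box_tray between -0.08 and 0.08 m and z of ball_box in the frame of box_tray between 0 and 0.011 m and x of doll in the frame of doll_tray between -0.045 and 0.045 m and y of doll in the frame of doll_tray between -0.08 and 0.08 m and z of doll in the frame of doll_tray between 0 and 0.011 m and x of tray_cup in the frame of cup_tray between -0.045 and 0.045 m and y of tray_cup in the frame of cup_tray between -0.08 and 0.08 m and z of tray_cup in the frame of cup_tray between 0 and 0.011 m and x of tray_box in the frame of box_tray between -0.045 and 0.045 m and y of tray_box in the frame of box_tray between -0.08 and 0.08 m and z of tray_box in the frame of box_tray between 0 and 0.011 m and x of tray_doll in the frame of doll_tray between -0.045 and 0.045 m and y of tray_doll in the frame of doll_tray between -0.08 and 0.08 m and z of tray_doll in the frame of doll_tray between 0 and 0.011 m); the robot touches nothing.
It fails at once if a piece that was already in its tray was shifted more than 20 mm or knocked over (distance of any of tray_cup, tray_box, tray_doll from where it was at the start of the episode above 0.02 m or angle between any of tray_cup, tray_box, tray_doll's own z axis and vertical above 0.5 rad).
It fails at once if the low cup was dropped: it fell freely, with its base more than 30 mm above the bench (height (world z) of low_cup above 0.03 m and contact force between low_cup and anything else below 0.01 N).
It fails at once if the tall cup was dropped: it fell freely, with its base more than 30 mm above the bench (height (world z) of tall_cup above 0.03 m and contact force between tall_cup and anything else below 0.01 N).
It fails at once if the loose ball box was dropped: it fell freely, with its base more than 30 mm above the bench (height (world z) of ball_box above 0.03 m and contact force between ball_box and anything else below 0.01 N).
It fails at once if the loose doll was dropped: it fell freely, with its base more than 30 mm above the bench (height (world z) of doll above 0.03 m and contact force between doll and anything else below 0.01 N).
It also fails if it takes over 99 s, if anything falls off the work surface, if the arm or the gripper's body presses on something with over 40 N, if the wrist force passes 120 N, or if a joint passes its speed limit or range.

## Robot

A 7-joint arm with a two-finger parallel gripper is mounted at the origin on the work surface. World frame = base frame: x ahead of the robot, y to its left, z up, the work surface at z = 0. Lengths are in m, angles in degrees, forces in N, time in s.
With the tool pointing down it reaches from about 0.4 to 0.9 m from the base axis. Payload 5.6 kg.
Tool frame: the origin (TCP) lies at the very end of the fingers, on their centre line; the grasp point (between the pads) lies manip.grip_depth behind it (manip.grip_depth is the distance from the TCP to the grasp point, in m); x points along the fingers, y is the direction in which the jaws open and shut, and the axes are right-handed (so a half turn about x gives the same grasp; the last joint's range is limited). The gripper opens to 92 mm and grips with 3 to 60 N. Pads are 20 mm wide; open, the fingers measure 128 mm over their backs; the gripper's body (75 mm by 189 mm) begins 69 mm behind the grasp point.
Start: joints at [-69.672, 26.786, -0.665, 91.828, 0.344, 61.387, -3.226], TCP at [0.252, 0.599, 0.215] pointing down, gripper open.
Joint ranges: [-144.91, 144.91], [-17.63, 115.5], [-89.93, 88.59], [15.96, 139.68], [-74.01, 254.01], [8.47, 105.57], [-167.45, 167.45]. Speed limits (degrees/s): [147.25, 147.25, 180, 180, 180, 180, 180].

## Interface

Orientations are given as a 3x3 rotation matrix whose columns are the frame's x, y, z axes.
In Python, from bench import get_obs, viewer, job, outline_of, landmark_of, manip gives the robot as it stands. The module is installed in compiled form; this text tells all that it offers.
- The arm moves only by the tool jog_arm, never from a script. Its argument "targets" is a list of rows, each an object with "linear": the shift along the tool's x, y, z in mm, a list of three; "dr": the turn, a rotation vector about the tool's x, y, z in degrees, a list of three; "gripper": the gripper command: -1 is shut, 1 is fully open, values between are in proportion. In form: [{"linear": [x, y, z], "dr": [ax, ay, az], "gripper": gripper}, ...]. A call has 1 to 20 rows; each row shifts and turns the pose as measured when the row begins, along the tool's axes as they then stand; what a row does not reach is not made up. A row lasts 1/10 s, in which the tool goes at most 50 mm and 8.59 degrees, less where a joint would pass 70% of its speed; a pose out of reach is approached as far as the arm can. A call is refused whole if a number of a shift passes 50 or a number of a turn 8.59, either way. A call with a gripper value outside its range is refused whole. The fingers move at their own pace and stop on an object; "squeeze" is the grip in N (left out, the last holds). Time passes only in rows, so rows that do not move let the fingers close. It gives the time, the measured TCP pose, the force and the opening at its end, in the units of the state.
- get_obs(): the state, without advancing time (a new reading comes with each control period).
- viewer.grab_frame(name): name is "side" or "top" or "wrist"; returns a dict with "img" (384x512x3 uint8, red, green, blue), "K" (3x3 intrinsics, pixels), "world_from_camera" (4x4, takes a point from camera to world coordinates); the wrist camera has in their place "mount" (4x4, takes a point from camera to tool coordinates, whose origin is the TCP and whose axes are the tool frame's). Camera axes: x right, y down, z forward; pixel columns grow to the right and rows downward; lengths in m; the calibration is good to about 2 mm. A picture is of the moment at which its call begins: read the wrist's pose just before it. There is no depth.
- job.job_done(): hands the job in, once; it reports no verdict.
Trained networks look in a picture, given as the dict that the camera call returned (one of the last four; its "shot" number tells which), for a name from the list of things; names that differ only in an ending like _2 or _b are one class to them, and where a whole thing is asked for, a point or a joint stands for the part that bears it (a point fixed in the world has none). Each returns a list of dicts, best first, with "conf" (0 to 1); they miss things now and then, are a little off and sometimes report something else, mostly with a low value. They report only what shows in the picture. A call takes as long as a camera call.
- outline_of(picture, label): "mask" (384x512 bool, what is visible of it) and "extent" ([left, top, width, height] in pixels, round what is visible of it).
- landmark_of(picture, label): "pixel" ([column, row] in pixels: a listed point, or the origin of a listed thing).
The state is a dict: "t": time; "joint_pos": joint angles; "dq": joint speeds; "effort": joint torques, N m; "position": TCP position; "tool_rot": TCP orientation; "contact_force": force on the tool from outside, world axes, zero at the start; "wrist_torque": the same for the moment, N m; "finger_gap": finger opening in m.
Only numpy, scipy, OpenCV 4.12 (cv2) and the standard library are available. Lean on these libraries where they do the work, as an engineer would, in place of code of your own. Each camera call takes 0.05 s, during which the arm holds its last target. There are 200 camera calls.

## Working session

There is one attempt and no reset: what is moved stays moved. The work goes in short steps, Python scripts to look and compute and a tool call to move; the robot and the scene stay as the last step left them, time stands still between calls to the robot, and variables do not carry over. Pictures are saved under pics/ and viewed, about 12 in all and at most 16, crops included, and the job is handed in when it is done.

Besides the shell and the picture viewer there is one more tool, called after "Emit:" as name(argument=value, ...) on one line, values as JSON. jog_arm: Moves the arm, as the interface text tells. Its arguments: {"type":"object","properties":{"targets":{"type":"array"},"squeeze":{"type":"number"}},"required":["targets"]}

```bash
mkdir -p pics; cat > h.py <<'E'
import numpy as np, cv2
from bench import get_obs, viewer, job, outline_of, landmark_of, manip
def save(f,n): cv2.imwrite(f'pics/{n}.png', cv2.cvtColor(f['img'],cv2.COLOR_RGB2BGR))
def ray(f,px,z,T=None):
    T=f['world_from_camera'] if T is None else T
    d=T[:3,:3]@np.linalg.inv(f['K'])@[px[0],px[1],1]; o=T[:3,3]
    return o+d*(z-o[2])/d[2]
E
python3 - <<'E'
from h import *
o=get_obs(); print({k:np.round(v,3).tolist() for k,v in o.items()}, manip.grip_depth)
a=viewer.grab_frame('top'); b=viewer.grab_frame('side'); save(a,'top0'); save(b,'side0')
cv2.imwrite('pics/both.png',cv2.cvtColor(np.vstack([a['img'],b['img']]),cv2.COLOR_RGB2BGR)) 
for n,f in (('top',a),('side',b)):
    print(n,np.round(f['world_from_camera'],3).tolist(),np.round(f['K'],1).tolist())
    for l in 'low_cup tall_cup ball_box doll cup_tray box_tray doll_tray tray_cup tray_box tray_doll'.split():
        for d in landmark_of(f,l)[:3]: print(n,l,round(d['conf'],2),np.round(d['pixel'],1),np.round(ray(f,d['pixel'],0),3))
        for d in outline_of(f,l)[:3]: print('   out',round(d['conf'],2),d['extent'])
E
```

```text
{'t': 0.0, 'joint_pos': [-69.671, 26.834, -0.665, 91.88, 0.344, 61.388, -3.227], 'dq': [-0.102, 0.106, -0.033, -0.014, 0.026, -0.051, 0.042], 'effort': [0.001, -52.058, -0.011, -24.375, -0.056, 0.017, 0.0], 'position': [0.252, 0.599, 0.214], 'tool_rot': [[-0.001, 0.387, 0.922], [-0.002, 0.922, -0.387], [-1.0, -0.002, 0.0]], 'contact_force': [0.457, -0.202, 0.528], 'wrist_torque': [0.015, -0.032, 0.001], 'finger_gap': 0.092} 0.0187
top [[0.017, -0.982, 0.188, 0.334], [-1.0, -0.022, -0.022, 0.01], [0.025, -0.187, -0.982, 0.937], [0.0, 0.0, 0.0, 1.0]] [[413.8, 0.0, 246.4], [0.0, 413.8, 191.1], [0.0, 0.0, 1.0]]
top low_cup 0.67 [374.1 261.2] [ 0.359 -0.301  0.   ]
   out 0.62 [366.2, 252.0, 25.0, 21.6]
top tall_cup 0.57 [107.1 254.6] [0.363 0.297 0.   ]
   out 0.78 [91.3, 246.0, 31.9, 19.0]
top ball_box 0.83 [188.9 227.4] [0.427 0.118 0.   ]
   out 0.98 [176.3, 217.2, 22.3, 21.1]
   out 0.3 [190.3, 114.1, 95.7, 69.5]
top doll 0.61 [288.4 228.1] [ 0.43  -0.107  0.   ]
   out 0.56 [281.1, 218.5, 19.9, 18.5]
top cup_tray 0.71 [238.4 148.1] [0.616 0.01  0.   ]
   out 0.75 [192.2, 112.8, 95.3
[... 1107 characters left out ...]
4 [257.4, 225.0, 16.7, 33.3]
side cup_tray 0.8 [283.3 192.2] [0.615 0.012 0.   ]
side box_tray 0.71 [364.  243.3] [ 0.597 -0.239  0.   ]
   out 0.56 [312.3, 200.6, 107.0, 76.6]
side doll_tray 0.57 [224.3 158.4] [0.62  0.244 0.   ]
   out 0.76 [184.2, 136.9, 74.6, 44.0]
side tray_cup 0.94 [297.2 203.6] [ 0.604 -0.044  0.   ]
side tray_cup 0.61 [283.4 196. ] [0.603 0.001 0.   ]
side tray_cup 0.38 [364.1 239.9] [ 0.606 -0.234  0.   ]
   out 0.97 [288.7, 182.6, 20.1, 27.9]
side tray_box 0.71 [348.2 233.9] [ 0.598 -0.197  0.   ]
   out 0.87 [338.4, 212.7, 25.2, 25.2]
   out 0.29 [260.0, 225.8, 15.2, 31.5]
side tray_doll 0.52 [233.1 158.3] [0.638 0.226 0.   ]
   out 0.76 [227.0, 139.5, 16.1, 24.5]
```

View pics/top0.png

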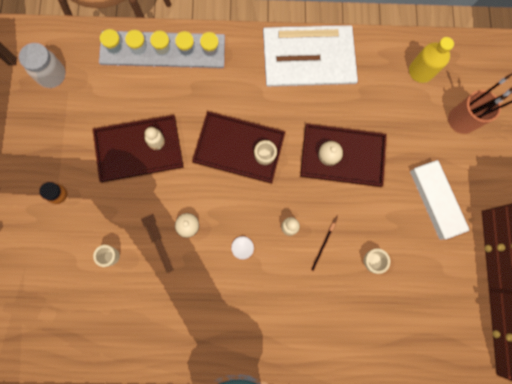

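View pics/side0.png

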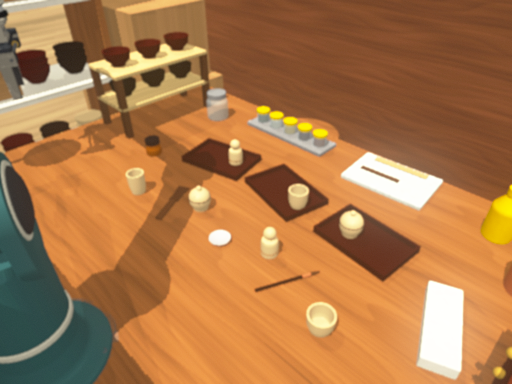

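The pictures show three trays across the middle: doll left, cup centre, box right. The loose pieces in the top view are the tall cup (105,256), ball (187,225), doll (290,226) and low cup (377,261). Next I fit the piece positions and tray poses by silhouette.

```bash
cat >> h.py <<'E'
from scipy.optimize import least_squares
PROF=dict(low_cup=[(0,20),(15,25.5),(38,26)],tall_cup=[(0,17),(23,21.5),(58,22)],
 ball_box=[(0,18),(10,23),(20,25),(30,26),(40,24),(50,16.5),(56,5),(61,4)],
 doll=[(0,18),(2,19),(34,19),(43,8),(50,12),(56.5,13.5),(63,12),(70,3)],tray_cup=[(0,18),(20,23),(46,24)])
PROF['tray_box']=PROF['ball_box'];PROF['tray_doll']=PROF['doll']
def proj(f,P,T=None):
    T=f['world_from_camera'] if T is None else T
    c=(P-T[:3,3])@T[:3,:3]; q=c@f['K'].T; return q[:,:2]/q[:,2:]
def rings(n,xy,z0):
    t=np.linspace(0,2*np.pi,40,endpoint=False)
    return np.vstack([np.c_[xy[0]+r/1e3*np.cos(t),xy[1]+r/1e3*np.sin(t),0*t+z0+h/1e3] for h,r in PROF[n]])
def ext(p): return np.r_[p.min(0),p.max(0)]
def blob(f,px):
    hsv=cv2.cvtColor(f['img'],cv2.COLOR_RGB2HSV)
    m=((hsv[...,1]<125)&(hsv[...,2]>90)).astype(np.uint8)
    n,l,s,c=cv2.connectedComponentsWithStats(m)
    ys,xs=np.nonzero(l); i=np.argmin(np.hypot(xs-px[0],ys-px[1])+1e3*(s[l[ys,xs],4]<25)); k=l[ys[i],xs[i]]
    x,y,w,h=s[k,:4]; return np.array([x-.5,y-.5,x+w-.5,y+h-.5])
def fit(n,fs,xy0,z0):  # fs: list of (frame,T)
    bs=[blob(f,proj(f,np.array([[*xy0,z0+.03]]),T)[0]) for f,T in fs]
    r=lambda xy: np.hstack([ext(proj(f,rings(n,xy,z0),T))-b for (f,T),b in zip(fs,bs)])
    s=least_squares(r,xy0,loss='soft_l1'); return s.x,np.round(r(s.x),1)
E
cat > m.py <<'E'
from h import *
a=viewer.grab_frame('top'); b=viewer.grab_frame('side')
G=dict(low_cup=(.357,-.297),tall_cup=(.363,.291),ball_box=(.431,.122),doll=(.43,-.108),tray_cup=(.604,-.047),tray_box=(.598,-.198),tray_doll=(.632,.214))
for n,g in G.items():
    z0=.005 if n.startswith('tray') else 0
    for nm,F in (('t',[a]),('s',[b]),('ts',[a,b])):
        x,r=fit(n,[(f,None) for f in F],g,z0); print(n,nm,np.round(x,4),r)
def tr(c,yaw,h):
    R=np.array([[np.cos(yaw),-np.sin(yaw)],[np.sin(yaw),np.cos(yaw)]])
    p=np.array([[-.064,-.096],[.064,-.096],[.064,.096],[-.064,.096]])@R.T+c
    return np.c_[p,np.full(4,h)]
hsv=cv2.cvtColor(a['img'],cv2.COLOR_RGB2HSV); m=(hsv[...,2]<85).astype(np.uint8)
for n,c in dict(doll_tray=(.612,.245),cup_tray=(.615,.01),box_tray=(.596,-.24)).items():
    q=proj(a,np.array([[*c,.01]]))[0]; k,l,s,_=cv2.connectedComponentsWithStats(m)
    ys,xs=np.nonzero(l); lab=np.bincount(l[ys,xs][np.hypot(xs-q[0],ys-q[1])<20]).argmax()
    cs=cv2.findContours((l==lab).astype(np.uint8),0,2)[0][0]
    hull=cv2.convexHull(cs)[:,0].astype(float)
    # fit projected silhouette quad hull to contour via distances
    def res(v):
        P=proj(a,np.vstack([tr(v[:2],v[2],.018),tr(v[:2],v[2],0)])).astype(np.float32); H=cv2.convexHull(P)
        return [cv2.pointPolygonTest(H,tuple(map(float,p)),True)-.5 for p in hull]
    best=min((least_squares(res,[*c,y],loss='soft_l1',diff_step=1e-3,x_scale=[.01,.01,.1]) for y in (-.25,-.1,.1,.25)),key=lambda s:s.cost)
    print(n,np.round(best.x,4),'deg',np.degrees(best.x[2]).round(1),'rms px',np.sqrt(np.mean(np.square(res(best.x)))).round(2),s[lab])
E
python3 m.py
```

```text
low_cup t [ 0.3595 -0.2967] [ 0.6  0.8 -0.6 -0.8]
low_cup s [ 0.3592 -0.2959] [-0.1 -0.3  0.1  0.3]
low_cup ts [ 0.3593 -0.2961] [ 0.3  0.9 -0.8 -0.7  0.  -0.3  0.2  0.4]
tall_cup t [0.3588 0.2866] [ 0.2  1.4 -0.2 -1.3]
tall_cup s [0.3594 0.2884] [-0.6 -0.2  0.7  0.1]
tall_cup ts [0.359  0.2869] [ 0.1  1.3 -0.4 -1.4 -0.5  0.1  0.9  0.4]
ball_box t [0.4289 0.1213] [ 0.6  0.7 -0.6 -0.6]
ball_box s [0.4301 0.1222] [-0.3 -0.4  0.3  0.3]
ball_box ts [0.4294 0.1215] [ 0.5  0.5 -0.7 -0.9 -0.4 -0.1  0.2  0.6]
doll t [ 0.4322 -0.1083] [ 0.1  0.3 -0.1 -0.3]
doll s [ 0.4323 -0.1078] [-0.1  0.1  0.1 -0.1]
doll ts [ 0.4322 -0.1081] [-0.   0.2 -0.2 -0.3 -0.   0.2  0.1  0. ]
tray_cup t [ 0.5959 -0.0493] [ 1.8  0.8 -1.6 -0.8]
tray_cup s [ 0.5961 -0.0488] [ 0.4  0.8 -0.4 -0.7]
tray_cup ts [ 0.5959 -0.049 ] [ 1.7  0.8 -1.7 -0.8  0.4  0.9 -0.4 -0.6]
tray_box t [ 0.5993 -0.1983] [ 0.8  0.8 -0.8 -0.8]
tray_box s [ 0.625  -0.2239] [16.7  1.4 -5.  -1. ]
tray_box ts [ 0.6    -0.1989] [  1.    0.5  -0.5  -1.    0.9   1.6 -21.   -0.8]
tray_doll t [0.6272 0.2038] [ 0.8  1.1 -0.8 -1.2]
tray_doll s [0.6259 0.2034] [ 0.6  0.8 -0.6 -0.7]
tray_doll ts [0.6267 0.2038] [ 0.8  1.3 -0.9 -1.   0.7  0.6 -0.5 -0.8]
doll_tray [0.607  0.2433 0.2331] deg 13.4 rms px 0.99 [  94  116   88   66 3335]
cup_tray [ 0.5405 -0.0722  1.4255] deg 81.7 rms px 1.17 [251 134  18  19 100]
box_tray [ 0.6019 -0.2334 -0.1432] deg -8.2 rms px 1.29 [301 125  84  61 980]
```

```bash
cat > t.py <<'E'
from h import *
a=viewer.grab_frame('top')
def tr(c,yaw,h):
    R=np.array([[np.cos(yaw),-np.sin(yaw)],[np.sin(yaw),np.cos(yaw)]])
    p=np.array([[-.064,-.096],[.064,-.096],[.064,.096],[-.064,.096]])@R.T+c
    return np.c_[p,np.full(4,h)]
hsv=cv2.cvtColor(a['img'],cv2.COLOR_RGB2HSV); m=(hsv[...,2]<110).astype(np.uint8)
im=cv2.cvtColor(a['img'],cv2.COLOR_RGB2BGR)
E={'doll_tray':[(93,128),(177,115),(183,168),(100,182)],'cup_tray':[(209,113),(285,133),(272,182),(193,160)],'box_tray':[(304,124),(385,133),(383,186),(301,178)]}
big=cv2.resize(im,None,fx=3,fy=3)
for n,e in E.items():
    e=np.array(e,float); W=np.array([ray(a,p,.018) for p in e])[:,:2]
    L=W[1]-W[0]+W[2]-W[3]; yaw=np.arctan2(L[0],-L[1]); c=W.mean(0)
    roi=np.zeros_like(m); cv2.fillConvexPoly(roi,(e.mean(0)+(e-e.mean(0))*1.15).astype(np.int32),1)
    mm=cv2.morphologyEx(m*roi,cv2.MORPH_OPEN,np.ones((5,5)))
    hull=cv2.convexHull(cv2.findNonZero(mm))[:,0].astype(float)
    def res(v):
        H=cv2.convexHull(proj(a,np.vstack([tr(v[:2],v[2],.018),tr(v[:2],v[2],0)])).astype(np.float32))
        return [cv2.pointPolygonTest(H,tuple(map(float,p)),True)-.5 for p in hull]
    s=least_squares(res,[*c,yaw],loss='soft_l1',diff_step=1e-3,x_scale=[.01,.01,.1])
    print(n,'eye',c.round(4),np.degrees(yaw).round(1),'fit',s.x.round(4),np.degrees(s.x[2]).round(1),np.sqrt(np.mean(np.square(res(s.x)))).round(2))
    cv2.polylines(big,[(proj(a,tr(s.x[:2],s.x[2],.018))*3+1).astype(np.int32)],True,(0,255,0),1)
cv2.imwrite('pics/trays.png',big[300:600,240:1180][:, :800] if 0 else cv2.resize(big[300:600,240:1200],(800,250)))
E
python3 t.py
```

```text
doll_tray eye [0.605  0.2393] 11.1 fit [0.6064 0.2433 0.2084] 11.9 0.4
cup_tray eye [0.6136 0.0072] -14.3 fit [ 0.6167  0.0099 -0.2561] -14.7 0.66
box_tray eye [ 0.5998 -0.2328] -4.8 fit [ 0.6025 -0.2333 -0.1171] -6.7 0.55
```

View pics/trays.png

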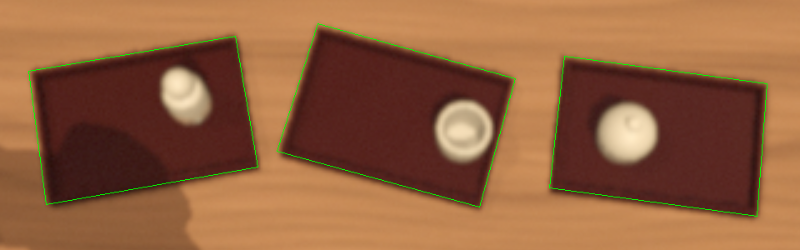

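The tray outlines fit to 0.4–0.7 px, and the loose-piece fits agree between the two views to about 2 mm. I'll start with the tall cup, turning the jaws across the cup tray (azimuth −14.7°).

```bash
cat > g.py <<'E'
import sys; from h import *
# usage: g.py x y z azimuth -> shift in tool mm, turn (tool x) deg
o=get_obs(); R=np.array(o['tool_rot']); x,y,z,az=map(float,sys.argv[1:5])
a=np.radians(az); Y=np.array([np.cos(a),np.sin(a),0]); X=np.array([0,0,-1.]); D=np.c_[X,Y,np.cross(X,Y)]
rv=cv2.Rodrigues(R.T@D)[0].ravel()
d=np.array([x,y,z])-o['position']
print('t',round(o['t'],2),'pos',np.round(o['position'],4),'gap',round(o['finger_gap'],4),'F',np.round(o['contact_force'],1))
print('tool shift now',np.round(R.T@d*1e3,1),'after turn',np.round(D.T@d*1e3,1),'turn',np.degrees(rv).round(1))
E
python3 g.py .359 .2875 .12 -14.7
```

```text
t 2.25 pos [0.2519 0.5992 0.2146] gap 0.0918 F [-0.1  0.5 -0.8]
tool shift now [  94.6 -245.9  219.6] after turn [ 94.6 182.7 274.3] turn [81.9 -0.  -0. ]
```

Emit:
jog_arm(targets=[{"linear": [0, 0, 0], "dr": [8.2, 0, 0], "gripper": 1}, {"linear": [0, 0, 0], "dr": [8.2, 0, 0], "gripper": 1}, {"linear": [0, 0, 0], "dr": [8.2, 0, 0], "gripper": 1}, {"linear": [0, 0, 0], "dr": [8.2, 0, 0], "gripper": 1}, {"linear": [0, 0, 0], "dr": [8.2, 0, 0], "gripper": 1}, {"linear": [0, 0, 0], "dr": [8.2, 0, 0], "gripper": 1}, {"linear": [0, 0, 0], "dr": [8.2, 0, 0], "gripper": 1}, {"linear": [0, 0, 0], "dr": [8.2, 0, 0], "gripper": 1}, {"linear": [0, 0, 0], "dr": [8.2, 0, 0], "gripper": 1}, {"linear": [0, 0, 0], "dr": [8.2, 0, 0], "gripper": 1}])

```text
t: 3.25
position: [0.2516, 0.5993, 0.2147]
tool_rot: [[-0.001, 0.951, -0.311], [0.001, -0.311, -0.951], [-1.0, -0.001, -0.0]]
contact_force: [0.7, 0.2, -0.3]
finger_gap: 0.0918
```

```bash
python3 g.py .359 .2875 .12 -14.7
```

```text
t 3.25 pos [0.2516 0.5993 0.2147] gap 0.0918 F [ 0.7  0.2 -0.3]
tool shift now [ 94.4 199.  263.1] after turn [ 94.7 183.  274.4] turn [-3.4 -0.   0.1]
```

Emit:
jog_arm(targets=[{"linear": [0, 0, 0], "dr": [-3.4, 0, 0], "gripper": 1}, {"linear": [0, 26, 39], "dr": [0, 0, 0], "gripper": 1}, {"linear": [0, 26, 39], "dr": [0, 0, 0], "gripper": 1}, {"linear": [10, 26, 39], "dr": [0, 0, 0], "gripper": 1}, {"linear": [15, 26, 39], "dr": [0, 0, 0], "gripper": 1}, {"linear": [15, 26, 39], "dr": [0, 0, 0], "gripper": 1}, {"linear": [15, 26, 39], "dr": [0, 0, 0], "gripper": 1}, {"linear": [15, 26, 39], "dr": [0, 0, 0], "gripper": 1}, {"linear": [0, 0, 0], "dr": [0, 0, 0], "gripper": 1}, {"linear": [0, 0, 0], "dr": [0, 0, 0], "gripper": 1}])

```text
t: 4.25
position: [0.3602, 0.2829, 0.1425]
tool_rot: [[0.002, 0.968, -0.251], [0.007, -0.251, -0.968], [-1.0, -0.0, -0.008]]
contact_force: [-0.2, 1.2, 0.3]
finger_gap: 0.0921
```

```bash
python3 g.py .359 .2875 .12 -14.7; python3 - <<'E'
from h import *
o=get_obs(); f=viewer.grab_frame('wrist'); save(f,'w1')
T=np.eye(4);T[:3,:3]=o['tool_rot'];T[:3,3]=o['position'];T=T@f['mount']
print(fit('tall_cup',[(f,T)],(.359,.2875),0)); print(landmark_of(f,'tall_cup'))
E
```

```text
t 4.25 pos [0.3602 0.2829 0.1425] gap 0.0921 F [-0.2  1.2  0.3]
tool shift now [22.5 -2.3 -4. ] after turn [22.5 -2.3 -4.1] turn [ 0.2 -0.4  0. ]
(array([0.35921131, 0.28428517]), array([ 0.3, -0.2, -0.3,  0.2]))
[{'pixel': [259.5, 179.5], 'conf': 0.88}]
```

View pics/w1.png

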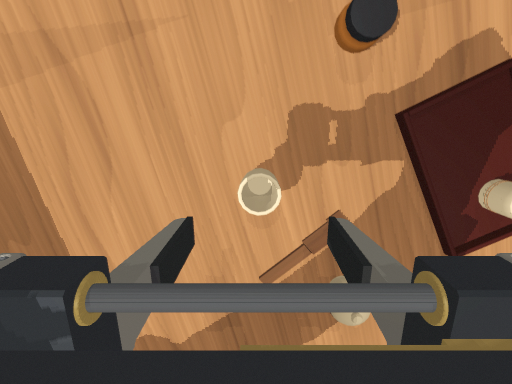

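The wrist view shows the tall cup's rim at (259,194), centred between the fingers (193 and 330). Its wrist fit agrees with the bench cameras.

Emit:
jog_arm(targets=[{"linear": [20, -1.9, -2.7], "dr": [0, -0.4, 0], "gripper": 1}, {"linear": [40, 0, 0], "dr": [0, 0, 0], "gripper": 1}, {"linear": [40, 0, 0], "dr": [0, 0, 0], "gripper": 1}, {"linear": [25, 0, 0], "dr": [0, 0, 0], "gripper": 1}, {"linear": [0, 0, 0], "dr": [0, 0, 0], "gripper": 1}], squeeze=12)

```text
t: 4.85
position: [0.3595, 0.2998, 0.0167]
tool_rot: [[0.006, 0.972, -0.235], [0.011, -0.235, -0.972], [-1.0, 0.003, -0.013]]
contact_force: [0.3, -0.5, 0.3]
finger_gap: 0.0916
```

```bash
python3 g.py .359 .286 .017 -14.7
```

```text
t 4.85 pos [0.3595 0.2998 0.0167] gap 0.0916 F [ 0.3 -0.5  0.3]
tool shift now [-0.4  2.8 13.6] after turn [-0.3  3.  13.5] turn [ 1.1 -0.7 -0.2]
```

Emit:
jog_arm(targets=[{"linear": [0, 2.8, 13.6], "dr": [1.1, -0.7, -0.2], "gripper": 1}, {"linear": [0, 0, 0], "dr": [0, 0, 0], "gripper": 1}])

```text
t: 5.05
position: [0.359, 0.2871, 0.0176]
tool_rot: [[-0.0, 0.968, -0.252], [0.001, -0.252, -0.968], [-1.0, -0.0, -0.0]]
contact_force: [-0.7, -0.2, 0.3]
finger_gap: 0.0919
```

```bash
python3 g.py .359 .286 .017 -14.7
```

```text
t 5.05 pos [0.359  0.2871 0.0176] gap 0.0919 F [-0.7 -0.2  0.3]
tool shift now [0.6 0.3 1. ] after turn [0.6 0.3 1. ] turn [ 0.1 -0.   0. ]
```

Emit:
jog_arm(targets=[{"linear": [0, 0, 0], "dr": [0, 0, 0], "gripper": -1}, {"linear": [0, 0, 0], "dr": [0, 0, 0], "gripper": -1}, {"linear": [0, 0, 0], "dr": [0, 0, 0], "gripper": -1}, {"linear": [0, 0, 0], "dr": [0, 0, 0], "gripper": -1}, {"linear": [0, 0, 0], "dr": [0, 0, 0], "gripper": -1}, {"linear": [0, 0, 0], "dr": [0, 0, 0], "gripper": -1}, {"linear": [0, 0, 0], "dr": [0, 0, 0], "gripper": -1}, {"linear": [0, 0, 0], "dr": [0, 0, 0], "gripper": -1}], squeeze=12)

```text
t: 5.85
position: [0.3613, 0.29, 0.0221]
tool_rot: [[0.006, 0.968, -0.252], [0.008, -0.252, -0.968], [-1.0, 0.004, -0.009]]
contact_force: [-0.1, -0.1, -0.2]
finger_gap: 0.0427
```

```bash
python3 g.py .6157 .006 .15 -14.7
```

```text
t 5.85 pos [0.3613 0.29   0.0221] gap 0.0427 F [-0.1 -0.1 -0.2]
tool shift now [-128.6  318.2  209.6] after turn [-127.9  318.2  210.1] turn [ 0.1 -0.5 -0.2]
```

Emit:
jog_arm(targets=[{"linear": [-20, 0, 0], "dr": [0, 0, 0], "gripper": -1}, {"linear": [-30, 0, 0], "dr": [0, 0, 0], "gripper": -1}, {"linear": [-30, 0, 0], "dr": [0, 0, 0], "gripper": -1}, {"linear": [-30, 0, 0], "dr": [0, 0, 0], "gripper": -1}, {"linear": [-10, 15, 10], "dr": [0, 0, 0], "gripper": -1}, {"linear": [0, 30, 20], "dr": [0, 0, 0], "gripper": -1}, {"linear": [0, 35, 23], "dr": [0, 0, 0], "gripper": -1}, {"linear": [0, 35, 23], "dr": [0, 0, 0], "gripper": -1}, {"linear": [0, 35, 23], "dr": [0, 0, 0], "gripper": -1}, {"linear": [0, 35, 23], "dr": [0, 0, 0], "gripper": -1}, {"linear": [0, 35, 23], "dr": [0, 0, 0], "gripper": -1}, {"linear": [0, 35, 23], "dr": [0, 0, 0], "gripper": -1}, {"linear": [0, 20, 13], "dr": [0, 0, 0], "gripper": -1}, {"linear": [0, 0, 0], "dr": [0, 0, 0], "gripper": -1}])

```text
t: 7.25
position: [0.5884, 0.036, 0.1443]
tool_rot: [[0.004, 0.97, -0.245], [0.004, -0.245, -0.97], [-1.0, 0.002, -0.005]]
contact_force: [-0.2, 0.1, -0.5]
finger_gap: 0.0428
```

```bash
python3 g.py .6157 .006 .10 -14.7
```

```text
t 7.25 pos [0.5884 0.036  0.1443] gap 0.0428 F [-0.2  0.1 -0.5]
tool shift now [44.3 33.7 22.7] after turn [44.3 34.  22.1] turn [ 0.5 -0.3 -0.1]
```

Emit:
jog_arm(targets=[{"linear": [15, 17, 11.5], "dr": [0.5, -0.3, 0], "gripper": -1}, {"linear": [15, 17, 11], "dr": [0, 0, 0], "gripper": -1}, {"linear": [15, 0, 0], "dr": [0, 0, 0], "gripper": -1}])

```text
t: 7.55
position: [0.6164, 0.0072, 0.099]
tool_rot: [[0.004, 0.968, -0.253], [0.001, -0.253, -0.968], [-1.0, 0.003, -0.002]]
contact_force: [0.9, -1.0, -0.7]
finger_gap: 0.0425
```

```bash
cat > held.py <<'E'
import sys; from h import *
n=sys.argv[1]; drop=float(sys.argv[2])   # guess of base below TCP
o=get_obs(); p=np.array(o['position']); a=viewer.grab_frame('top'); f=viewer.grab_frame('side'); save(f,'held_'+n)
q=proj(f,np.array([[p[0],p[1],p[2]]]))[0].astype(int)
ms=[]
for l in (n,): 
    for d in outline_of(f,l): print(l,round(d['conf'],2),np.round(d['extent'],1))
print('tcp px',q,'predicted ext',np.round(ext(proj(f,rings(n,p[:2],p[2]-drop))),1),'per 5mm up',np.round(ext(proj(f,rings(n,p[:2],p[2]-drop+.005)))[3],1))
im=cv2.resize(cv2.cvtColor(f['img'],cv2.COLOR_RGB2BGR)[max(q[1]-60,0):q[1]+60,q[0]-60:q[0]+60],None,fx=4,fy=4); cv2.imwrite(f'pics/crop_{n}.png',im); print('crop origin',q-60)
E
python3 g.py .6157 .006 .10 -14.7; python3 held.py tall_cup .018
```

```text
t 7.55 pos [0.6164 0.0072 0.099 ] gap 0.0425 F [ 0.9 -1.  -0.7]
tool shift now [-1.  -0.3  1.4] after turn [-1.  -0.3  1.4] turn [ 0.1 -0.1 -0.2]
tall_cup 0.8 [277.6 146.6  18.2  24.3]
tcp px [286 160] predicted ext [277.7 141.1 296.6 170.2] per 5mm up 168.5
crop origin [226 100]
```

View pics/crop_tall_cup.png

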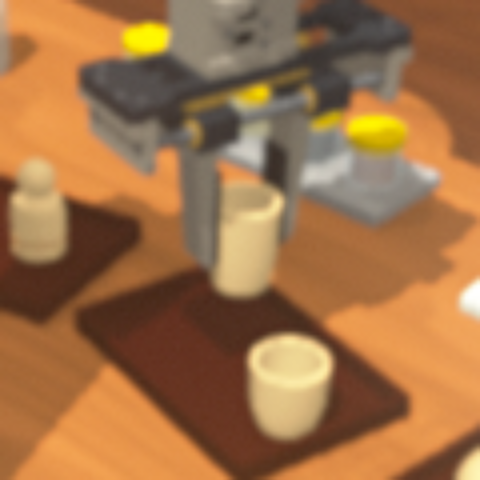

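```bash
python3 - <<'E'
from h import *
o=get_obs(); p=np.array(o['position']);R=np.array(o['tool_rot']); f=viewer.grab_frame('side')
for s in (-1,1):
  for w in (-1,1):
    for e in (21.3,39):
      print(s,w,e,(proj(f,(p+R[:,1]*s*e/1e3+R[:,2]*w*.01)[None])[0]-[226,100])*4)
for d in (.018,.022,.026,.030): print(d,(ext(proj(f,rings('tall_cup',p[:2],p[2]-d))).reshape(2,2)-[226,100])*4)
E
```

```text
-1 -1 21.3 [197.06513046 243.96652453]
-1 -1 39 [172.456975   252.25678789]
-1 1 21.3 [215.60139826 259.32908776]
-1 1 39 [190.78043153 267.86188781]
1 -1 21.3 [254.75981786 224.52971001]
1 -1 39 [278.11626506 216.66113575]
1 1 21.3 [273.77305863 239.33119034]
1 1 39 [297.31384324 231.23848346]
0.018 [[200.25228175 165.63383408]
 [275.36067753 281.98769477]]
0.022 [[200.09021861 171.45856571]
 [274.9985715  287.49173419]]
0.026 [[199.92897811 177.25362342]
 [274.6383499  292.96785264]]
0.03 [[199.76855401 183.01923339]
 [274.27999807 298.41626203]]
```

The crop shows the cup upright and held, with its base at about crop row 298. That fits a base about 26 mm below the TCP and an offset of about 4 mm toward tool +z. I'll lower it with that correction and watch the force.

Emit:
jog_arm(targets=[{"linear": [20, 0, -3], "dr": [0, -0.1, 0], "gripper": -1}, {"linear": [20, 0, 0], "dr": [0, 0, 0], "gripper": -1}, {"linear": [15, 0, 0], "dr": [0, 0, 0], "gripper": -1}, {"linear": [4, 0, 0], "dr": [0, 0, 0], "gripper": -1}])

```text
t: 8.15
position: [0.6165, 0.019, 0.0429]
tool_rot: [[0.007, 0.97, -0.243], [0.005, -0.243, -0.97], [-1.0, 0.005, -0.007]]
contact_force: [-0.8, -0.2, -0.3]
finger_gap: 0.043
```

```bash
python3 g.py .6146 .010 .031 -14.7
```

```text
t 8.15 pos [0.6165 0.019  0.0429] gap 0.043 F [-0.8 -0.2 -0.3]
tool shift now [11.8  0.3  9.3] after turn [11.9  0.4  9.2] turn [ 0.6 -0.4 -0.3]
```

Emit:
jog_arm(targets=[{"linear": [0, 0.3, 10], "dr": [0.6, -0.4, -0.3], "gripper": -1}, {"linear": [6, 0, 0.5], "dr": [0, 0, 0], "gripper": -1}])

```text
t: 8.35
position: [0.6148, 0.0088, 0.038]
tool_rot: [[0.001, 0.967, -0.253], [-0.0, -0.253, -0.967], [-1.0, 0.001, -0.0]]
contact_force: [-0.7, -0.3, -1.0]
finger_gap: 0.0425
```

```bash
python3 g.py .6146 .010 .031 -14.7; python3 - <<'E'
from h import *
p=get_obs()['position']
f=viewer.grab_frame('side'); a=viewer.grab_frame('top')
i=cv2.resize(f['img'][120:220,230:330],None,fx=5,fy=5);j=cv2.resize(a['img'][100:200,190:290],(500,500))[:, :300]
cv2.imwrite('pics/tc2.png',cv2.cvtColor(i,cv2.COLOR_RGB2BGR))
for d in (.02,.025,.03): print(d,(ext(proj(f,rings('tall_cup',(.6146+.001,.010-.004),p[2]-d))).reshape(2,2)-[230,120])*5)
print('on floor',(ext(proj(f,rings('tall_cup',(.6156,.006),.005))).reshape(2,2)-[230,120])*5)
E
```

```text
t 8.35 pos [0.6148 0.0088 0.038 ] gap 0.0425 F [-0.7 -0.3 -1. ]
tool shift now [ 7.  -0.5 -1.1] after turn [ 7.  -0.5 -1.1] turn [ 0.  -0.  -0.1]
0.02 [[236.05358041 217.67861512]
 [326.52804476 357.29906474]]
0.025 [[235.79226449 226.09808428]
 [325.97664326 365.25680113]]
0.03 [[235.53254378 234.46597759]
 [325.42868939 373.16598949]]
on floor [[235.3786049  239.42562136]
 [325.10395043 377.85385301]]
```

View pics/tc2.png

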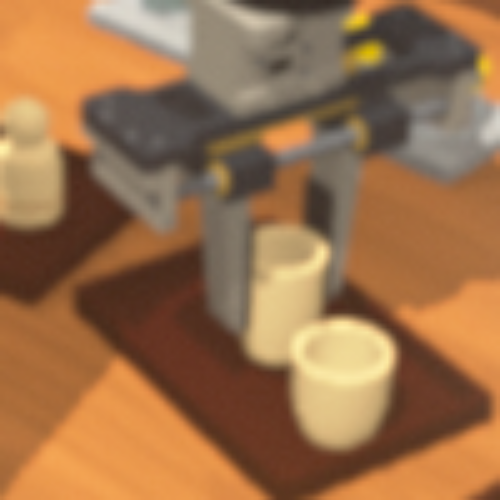

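The side crop puts the base at row ~366 and the rim at ~226, so it hangs about 25 mm below the TCP, roughly 8 mm above the floor.

Emit:
jog_arm(targets=[{"linear": [4, -0.5, -1], "dr": [0, 0, 0], "gripper": -1}, {"linear": [3, 0, 0.5], "dr": [0, 0, 0], "gripper": -1}])

```text
t: 8.65
position: [0.6143, 0.0109, 0.0303]
tool_rot: [[0.001, 0.968, -0.252], [0.001, -0.252, -0.968], [-1.0, 0.001, -0.001]]
contact_force: [0.9, 0.5, -0.2]
finger_gap: 0.0429
```

```bash
python3 g.py .6146 .010 .030 -14.7
```

```text
t 8.65 pos [0.6143 0.0109 0.0303] gap 0.0429 F [ 0.9  0.5 -0.2]
tool shift now [0.3 0.5 0.8] after turn [0.3 0.5 0.8] turn [ 0.1 -0.1 -0. ]
```

Emit:
jog_arm(targets=[{"linear": [2, 0, 0.5], "dr": [0, 0, 0], "gripper": -1}])

```text
t: 8.75
position: [0.6142, 0.0104, 0.0282]
tool_rot: [[0.001, 0.968, -0.252], [0.001, -0.252, -0.968], [-1.0, 0.001, -0.002]]
contact_force: [-0.3, 0.0, 0.3]
finger_gap: 0.0426
```

Emit:
jog_arm(targets=[{"linear": [2, 0, 0.5], "dr": [0, 0, 0], "gripper": -1}])

```text
t: 8.85
position: [0.614, 0.0101, 0.0268]
tool_rot: [[0.0, 0.968, -0.252], [0.002, -0.252, -0.968], [-1.0, -0.0, -0.002]]
contact_force: [-6.8, 2.0, 19.3]
finger_gap: 0.043
```

Emit:
jog_arm(targets=[{"linear": [2, 0, 0.5], "dr": [0, 0, 0], "gripper": -1}])

```text
t: 8.95
position: [0.6138, 0.01, 0.0264]
tool_rot: [[-0.0, 0.968, -0.252], [0.004, -0.252, -0.968], [-1.0, -0.001, -0.003]]
contact_force: [-5.2, 0.9, 20.0]
finger_gap: 0.0425
```

Contact came at TCP 0.027, so the base hung exactly at the TCP height read after closing (+5 mm floor). I'll use that rule for the rest. Releasing with a limited opening.

Emit:
jog_arm(targets=[{"linear": [-0.5, 0, 0], "dr": [0, 0, 0], "gripper": 0.35}, {"linear": [0, 0, 0], "dr": [0, 0, 0], "gripper": 0.35}, {"linear": [0, 0, 0], "dr": [0, 0, 0], "gripper": 0.35}, {"linear": [-8, 0, 0], "dr": [0, 0, 0], "gripper": 0.35}, {"linear": [-20, 0, 0], "dr": [0, 0, 0], "gripper": 0.35}, {"linear": [-30, 0, 0], "dr": [0, 0, 0], "gripper": 0.35}, {"linear": [-40, 0, 0], "dr": [0, 0, 0], "gripper": 0.6}, {"linear": [-20, 0, 0], "dr": [0, 0, 0], "gripper": 1}])

```text
t: 9.75
position: [0.6116, 0.0089, 0.1466]
tool_rot: [[-0.007, 0.967, -0.253], [0.002, -0.253, -0.967], [-1.0, -0.008, 0.0]]
contact_force: [-0.1, -0.3, -0.8]
finger_gap: 0.076
```

```bash
python3 g.py .359 -.2965 .11 -14.7; python3 - <<'E'
from h import *
a=viewer.grab_frame('top');b=viewer.grab_frame('side')
for n,g in (('tall_cup',(.6146,.008)),('tray_cup',(.596,-.049))): print(fit(n,[(b,None)],g,.005),fit(n,[(a,None)],g,.005))
save(b,'s2')
E
```

```text
t 9.75 pos [0.6116 0.0089 0.1466] gap 0.076 F [-0.1 -0.3 -0.8]
tool shift now [  37.9 -166.8  359.4] after turn [  36.6 -166.8  359.5] turn [0.  0.  0.4]
(array([ 0.59307494, -0.0418909 ]), array([10.1, 11.6, -4. , -1.6])) (array([0.90773021, 0.53928379]), array([   2.7,    4.7, -479.9, -349.9]))
(array([ 0.58965777, -0.03693806]), array([ 6.9, 15. , -6. , -1.6])) (array([ 0.59710423, -0.0492661 ]), array([ 1.8,  1.3, -1.6, -1.3]))
```

Emit:
jog_arm(targets=[{"linear": [0, -18, 39], "dr": [0, 0, 0.4], "gripper": 1}, {"linear": [0, -18, 39], "dr": [0, 0, 0], "gripper": 1}, {"linear": [0, -18, 39], "dr": [0, 0, 0], "gripper": 1}, {"linear": [0, -18, 39], "dr": [0, 0, 0], "gripper": 1}, {"linear": [0, -18, 39], "dr": [0, 0, 0], "gripper": 1}, {"linear": [0, -18, 39], "dr": [0, 0, 0], "gripper": 1}, {"linear": [0, -18, 39], "dr": [0, 0, 0], "gripper": 1}, {"linear": [0, -18, 39], "dr": [0, 0, 0], "gripper": 1}, {"linear": [0, -18, 39], "dr": [0, 0, 0], "gripper": 1}, {"linear": [0, 0, 0], "dr": [0, 0, 0], "gripper": 1}])

```text
t: 10.85
position: [0.3552, -0.2964, 0.1391]
tool_rot: [[-0.006, 0.969, -0.246], [0.002, -0.246, -0.969], [-1.0, -0.006, -0.001]]
contact_force: [-0.3, 0.1, 0.3]
finger_gap: 0.0924
```

```bash
cat > w.py <<'E'
import sys; from h import *
n=sys.argv[1]; g=(float(sys.argv[2]),float(sys.argv[3]))
o=get_obs(); f=viewer.grab_frame('wrist'); save(f,'w_'+n)
T=np.eye(4);T[:3,:3]=o['tool_rot'];T[:3,3]=o['position'];T=T@f['mount']
print(fit(n,[(f,T)],g,0))
E
python3 g.py .359 -.2965 .11 -14.7; python3 w.py low_cup .359 -.2965
```

```text
t 10.85 pos [ 0.3552 -0.2964  0.1391] gap 0.0924 F [-0.3  0.1  0.3]
tool shift now [29.1  3.9 -0.8] after turn [29.1  3.7 -0.9] turn [ 0.4 -0.   0.4]
(array([ 0.35882709, -0.29759164]), array([ 0.2,  0. , -0.2, -0.1]))
```

Emit:
jog_arm(targets=[{"linear": [30, 4, -1], "dr": [0.4, 0, 0.4], "gripper": 1}, {"linear": [30, 0, 0], "dr": [0, 0, 0], "gripper": 1}, {"linear": [30, 0, 0], "dr": [0, 0, 0], "gripper": 1}, {"linear": [25, 0, 0], "dr": [0, 0, 0], "gripper": 1}, {"linear": [12, 0, 0], "dr": [0, 0, 0], "gripper": 1}])

```text
t: 11.4
position: [0.3667, -0.2886, 0.0067]
tool_rot: [[0.005, 0.97, -0.243], [0.004, -0.243, -0.97], [-1.0, 0.004, -0.005]]
contact_force: [-0.9, 0.3, 0.2]
finger_gap: 0.092
```

```bash
python3 g.py .359 -.297 .006 -14.7
```

```text
t 11.4 pos [ 0.3667 -0.2886  0.0067] gap 0.092 F [-0.9  0.3  0.2]
tool shift now [ 0.6 -5.5 10. ] after turn [ 0.7 -5.4 10.1] turn [ 0.7 -0.3 -0.2]
```

Emit:
jog_arm(targets=[{"linear": [0.5, -5.5, 10], "dr": [0.7, -0.3, -0.2], "gripper": 1}, {"linear": [0.5, 0, 0.5], "dr": [0, 0, 0], "gripper": -1}, {"linear": [0.5, 0, 0.5], "dr": [0, 0, 0], "gripper": -1}, {"linear": [0.5, 0, 0.5], "dr": [0, 0, 0], "gripper": -1}, {"linear": [0.5, 0, 0.5], "dr": [0, 0, 0], "gripper": -1}, {"linear": [0.5, 0, 0.5], "dr": [0, 0, 0], "gripper": -1}, {"linear": [0, 0, 0.5], "dr": [0, 0, 0], "gripper": -1}])

```text
t: 12.1
position: [0.3601, -0.2999, 0.0052]
tool_rot: [[0.003, 0.968, -0.253], [-0.001, -0.253, -0.968], [-1.0, 0.003, 0.001]]
contact_force: [-0.3, -0.1, 0.2]
finger_gap: 0.0506
```

```bash
python3 g.py .6304 .0621 .12 -14.7
```

```text
t 12.1 pos [ 0.3601 -0.2999  0.0052] gap 0.0506 F [-0.3 -0.1  0.2]
tool shift now [-114.6  170.4 -418.5] after turn [-114.8  169.6 -418.7] turn [ 0.1  0.  -0.2]
```

Emit:
jog_arm(targets=[{"linear": [-20, 0, 0], "dr": [0, 0, 0], "gripper": -1}, {"linear": [-30, 0, 0], "dr": [0, 0, 0], "gripper": -1}, {"linear": [-35, 0, 0], "dr": [0, 0, 0], "gripper": -1}, {"linear": [-35, 0, 0], "dr": [0, 0, 0], "gripper": -1}, {"linear": [-10, 8, -20], "dr": [0, 0, 0], "gripper": -1}, {"linear": [0, 16, -40], "dr": [0, 0, 0], "gripper": -1}, {"linear": [0, 16, -40], "dr": [0, 0, 0], "gripper": -1}, {"linear": [0, 16, -40], "dr": [0, 0, 0], "gripper": -1}, {"linear": [0, 16, -40], "dr": [0, 0, 0], "gripper": -1}, {"linear": [0, 16, -40], "dr": [0, 0, 0], "gripper": -1}, {"linear": [0, 16, -40], "dr": [0, 0, 0], "gripper": -1}, {"linear": [0, 16, -40], "dr": [0, 0, 0], "gripper": -1}, {"linear": [0, 16, -40], "dr": [0, 0, 0], "gripper": -1}, {"linear": [0, 16, -40], "dr": [0, 0, 0], "gripper": -1}, {"linear": [0, 10, -20], "dr": [0, 0, 0], "gripper": -1}])

```text
t: 13.6
position: [0.6275, 0.0556, 0.1447]
tool_rot: [[0.009, 0.965, -0.264], [0.001, -0.264, -0.965], [-1.0, 0.008, -0.004]]
contact_force: [0.3, -0.2, -0.4]
finger_gap: 0.0508
```

```bash
python3 g.py .6314 .0595 .05 -14.7;python3 - <<'E'
from h import *
a=viewer.grab_frame('top');b=viewer.grab_frame('side')
save(a,'t3');save(b,'s3'); cv2.imwrite('pics/both3.png',cv2.cvtColor(cv2.resize(np.hstack([a['img'][80:230,130:330],b['img'][80:230,200:400]]),(800,300)),cv2.COLOR_RGB2BGR))
E
```

```text
t 13.6 pos [0.6275 0.0556 0.1447] gap 0.0508 F [ 0.3 -0.2 -0.4]
tool shift now [94.7  2.  -4.4] after turn [94.7  2.8 -4.7] turn [-0.6 -0.2 -0.5]
```

View pics/both3.png

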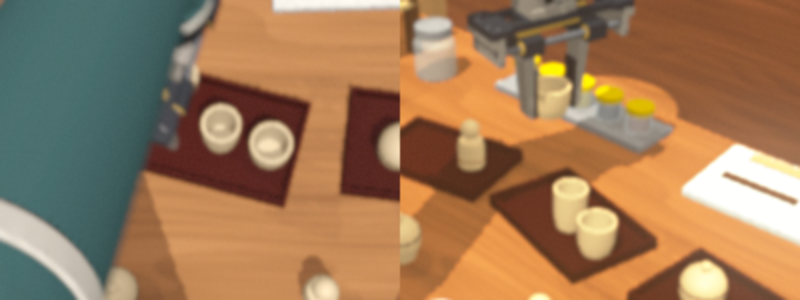

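Both cups in the cup tray stand upright (tall cup at crop (220,127), first cup at (270,145) in the top half), and the low cup is held level above. Lowering it.

Emit:
jog_arm(targets=[{"linear": [20, 2, -4.5], "dr": [-0.6, -0.2, -0.5], "gripper": -1}, {"linear": [25, 0, 2], "dr": [0, 0, 0], "gripper": -1}, {"linear": [25, 0, 2], "dr": [0, 0, 0], "gripper": -1}, {"linear": [20, 0, 2], "dr": [0, 0, 0], "gripper": -1}])

```text
t: 14.1
position: [0.6305, 0.0511, 0.055]
tool_rot: [[0.005, 0.968, -0.253], [-0.001, -0.253, -0.968], [-1.0, 0.005, -0.001]]
contact_force: [0.2, 0.8, 0.0]
finger_gap: 0.0511
```

```bash
python3 g.py .6314 .0595 .0125 -14.7;python3 - <<'E'
from h import *
import json
a=viewer.grab_frame('top')
print(fit('tray_cup',[(a,None)],(.596,-.049),.005)); 
for l in ('tall_cup','tray_cup'):
  for d in outline_of(a,l)[:3]: e=d['extent'];print(l,round(d['conf'],2),np.round(e,1))
print(ext(proj(a,rings('tall_cup',(.615,.006),.005))))
E
```

```text
t 14.1 pos [0.6305 0.0511 0.055 ] gap 0.0511 F [0.2 0.8 0. ]
tool shift now [42.5 -1.4 -8.3] after turn [42.5 -1.3 -8.3] turn [ 0.1 -0.  -0.3]
(array([ 0.59590138, -0.0503081 ]), array([ 1.2,  0.8, -1.2, -0.8]))
tall_cup 0.88 [224.7 135.4  28.2  19.2]
tray_cup 0.95 [254.9 142.7  21.6  19.8]
[230.51834982 130.58741737 250.49334264 154.77254405]
```

Emit:
jog_arm(targets=[{"linear": [0, -1.3, -9], "dr": [0, 0, -0.3], "gripper": -1}, {"linear": [0, 0, 0], "dr": [0, 0, 0], "gripper": -1}])

```text
t: 14.45
position: [0.6324, 0.0599, 0.0577]
tool_rot: [[0.0, 0.967, -0.255], [0.001, -0.255, -0.967], [-1.0, 0.0, -0.001]]
contact_force: [-0.3, 0.3, -0.7]
finger_gap: 0.0506
```

```bash
python3 g.py .6314 .0595 .0125 -14.7
```

```text
t 14.45 pos [0.6324 0.0599 0.0577] gap 0.0506 F [-0.3  0.3 -0.7]
tool shift now [45.2 -0.9  0.7] after turn [45.2 -0.8  0.7] turn [-0.1 -0.1 -0. ]
```

Emit:
jog_arm(targets=[{"linear": [12, -0.8, 0], "dr": [0, 0, 0], "gripper": -1}, {"linear": [12, 0, 0], "dr": [0, 0, 0], "gripper": -1}, {"linear": [11, 0, 0], "dr": [0, 0, 0], "gripper": -1}])

```text
t: 14.75
position: [0.6344, 0.0613, 0.0244]
tool_rot: [[0.008, 0.967, -0.253], [0.003, -0.253, -0.967], [-1.0, 0.007, -0.004]]
contact_force: [-0.5, 0.1, -0.8]
finger_gap: 0.0506
```

```bash
python3 g.py .6314 .0595 .0125 -14.7
```

```text
t 14.75 pos [0.6344 0.0613 0.0244] gap 0.0506 F [-0.5  0.1 -0.8]
tool shift now [11.8 -2.5  2.6] after turn [11.9 -2.4  2.5] turn [ 0.  -0.3 -0.4]
```

Emit:
jog_arm(targets=[{"linear": [5, -2.4, 2.5], "dr": [0, -0.3, -0.4], "gripper": -1}, {"linear": [5, 0, 0], "dr": [0, 0, 0], "gripper": -1}])

```text
t: 14.95
position: [0.63, 0.0592, 0.0117]
tool_rot: [[-0.004, 0.967, -0.253], [-0.002, -0.253, -0.967], [-1.0, -0.004, 0.003]]
contact_force: [-0.4, 0.1, 0.2]
finger_gap: 0.0506
```

Emit:
jog_arm(targets=[{"linear": [2, 0, 0], "dr": [0, 0, 0], "gripper": -1}])

```text
t: 15.05
position: [0.6293, 0.0591, 0.0095]
tool_rot: [[-0.006, 0.967, -0.254], [-0.001, -0.254, -0.967], [-1.0, -0.006, 0.003]]
contact_force: [-6.8, 0.3, 19.2]
finger_gap: 0.0508
```

Emit:
jog_arm(targets=[{"linear": [2, 0, 0], "dr": [0, 0, 0], "gripper": -1}])

```text
t: 15.15
position: [0.6293, 0.0592, 0.009]
tool_rot: [[-0.007, 0.967, -0.254], [-0.0, -0.254, -0.967], [-1.0, -0.007, 0.002]]
contact_force: [-6.6, 1.2, 18.4]
finger_gap: 0.0505
```

Seated. Releasing with a small opening and lifting.

Emit:
jog_arm(targets=[{"linear": [-0.5, 0, 0], "dr": [0, 0, 0], "gripper": 0.39}, {"linear": [0, 0, 0], "dr": [0, 0, 0], "gripper": 0.39}, {"linear": [0, 0, 0], "dr": [0, 0, 0], "gripper": 0.39}, {"linear": [-8, 0, 0], "dr": [0, -0.3, 0], "gripper": 0.39}, {"linear": [-20, 0, 0], "dr": [0, 0, 0], "gripper": 0.39}, {"linear": [-30, 0, 0], "dr": [0, 0, 0], "gripper": 0.39}, {"linear": [-40, 0, 0], "dr": [0, 0, 0], "gripper": 0.6}, {"linear": [-20, 0, 0], "dr": [0, 0, 0], "gripper": 1}])

```text
t: 15.95
position: [0.6284, 0.0589, 0.1292]
tool_rot: [[-0.015, 0.967, -0.255], [-0.008, -0.255, -0.967], [-1.0, -0.013, 0.012]]
contact_force: [0.5, -0.2, -0.2]
finger_gap: 0.0778
```

```bash
python3 g.py .4295 .122 .14 -6.7
```

```text
t 15.95 pos [0.6284 0.0589 0.1292] gap 0.0778 F [ 0.5 -0.2 -0.2]
tool shift now [  -8.3 -208.5  -10.1] after turn [ -10.8 -204.9  -39.4] turn [-8.1  0.6  0.8]
```

Emit:
jog_arm(targets=[{"linear": [-5, 0, 0], "dr": [-8.1, 0.6, 0.8], "gripper": 1}, {"linear": [0, -34, -6.5], "dr": [0, 0, 0], "gripper": 1}, {"linear": [0, -34, -6.5], "dr": [0, 0, 0], "gripper": 1}, {"linear": [0, -34, -6.5], "dr": [0, 0, 0], "gripper": 1}, {"linear": [0, -34, -6.5], "dr": [0, 0, 0], "gripper": 1}, {"linear": [0, -34, -6.5], "dr": [0, 0, 0], "gripper": 1}, {"linear": [0, -34, -6.5], "dr": [0, 0, 0], "gripper": 1}, {"linear": [0, 0, 0], "dr": [0, 0, 0], "gripper": 1}])

```text
t: 16.75
position: [0.4269, 0.1215, 0.1395]
tool_rot: [[0.013, 0.994, -0.112], [0.001, -0.112, -0.994], [-1.0, 0.013, -0.002]]
contact_force: [0.6, -0.3, -0.0]
finger_gap: 0.0918
```

```bash
python3 g.py .4295 .122 .0113 -6.7; python3 w.py ball_box .4295 .122
```

```text
t 16.75 pos [0.4269 0.1215 0.1395] gap 0.0918 F [ 0.6 -0.3 -0. ]
tool shift now [128.2   0.8  -0.5] after turn [128.2   2.5  -0.8] turn [ 0.3 -0.1 -0.8]
(array([0.42976269, 0.11817068]), array([ 0.5,  0.7, -0.5, -0.8]))
```

Emit:
jog_arm(targets=[{"linear": [30, 2, 1.2], "dr": [0.3, 0, -0.8], "gripper": 1}, {"linear": [30, 0, 1], "dr": [0, 0, 0], "gripper": 1}, {"linear": [30, 0, 1], "dr": [0, 0, 0], "gripper": 1}, {"linear": [25, 0, 1], "dr": [0, 0, 0], "gripper": 1}, {"linear": [8, 0, 1], "dr": [0, 0, 0], "gripper": 1}])

```text
t: 17.3
position: [0.4431, 0.1174, 0.0173]
tool_rot: [[0.018, 0.993, -0.119], [0.007, -0.119, -0.993], [-1.0, 0.017, -0.009]]
contact_force: [0.1, 0.1, -0.5]
finger_gap: 0.0921
```

```bash
python3 g.py .4297 .120 .0113 -6.7
```

```text
t 17.3 pos [0.4431 0.1174 0.0173] gap 0.0921 F [ 0.1  0.1 -0.5]
tool shift now [  5.8 -13.7  -1. ] after turn [  6.  -13.6  -1. ] turn [-0.1 -0.5 -1. ]
```

Emit:
jog_arm(targets=[{"linear": [4, -13.6, -1], "dr": [-0.1, -0.5, -1], "gripper": 1}, {"linear": [2, 0, 0], "dr": [0, 0, 0], "gripper": 1}])

```text
t: 17.5
position: [0.4303, 0.1191, 0.0106]
tool_rot: [[-0.002, 0.993, -0.12], [-0.001, -0.12, -0.993], [-1.0, -0.002, 0.001]]
contact_force: [-0.0, -0.4, -0.2]
finger_gap: 0.0919
```

```bash
python3 g.py .4297 .120 .0113 -6.7
```

```text
t 17.5 pos [0.4303 0.1191 0.0106] gap 0.0919 F [-0.  -0.4 -0.2]
tool shift now [-0.7 -0.8 -0.9] after turn [-0.7 -0.7 -0.9] turn [-0.2  0.1  0.1]
```

Emit:
jog_arm(targets=[{"linear": [0, -0.5, -0.5], "dr": [0, 0, 0], "gripper": -1}, {"linear": [0.3, 0, 0], "dr": [0, 0, 0], "gripper": -1}, {"linear": [0.3, 0, 0], "dr": [0, 0, 0], "gripper": -1}, {"linear": [0.3, 0, 0], "dr": [0, 0, 0], "gripper": -1}, {"linear": [0.3, 0, 0], "dr": [0, 0, 0], "gripper": -1}, {"linear": [0, 0, 0], "dr": [0, 0, 0], "gripper": -1}, {"linear": [0, 0, 0], "dr": [0, 0, 0], "gripper": -1}], squeeze=20)

```text
t: 18.2
position: [0.4326, 0.1214, 0.0128]
tool_rot: [[0.004, 0.993, -0.118], [0.002, -0.118, -0.993], [-1.0, 0.004, -0.003]]
contact_force: [1.1, 0.5, -0.9]
finger_gap: 0.0507
```

```bash
python3 g.py .5976 -.275 .14 -6.7
```

```text
t 18.2 pos [0.4326 0.1214 0.0128] gap 0.0507 F [ 1.1  0.5 -0.9]
tool shift now [-127.4  211.3  373.7] after turn [-127.2  210.1  374.4] turn [-0.1 -0.2 -0.2]
```

Emit:
jog_arm(targets=[{"linear": [-15, 0, 0], "dr": [0, 0, 0], "gripper": -1}, {"linear": [-30, 0, 0], "dr": [0, 0, 0], "gripper": -1}, {"linear": [-35, 0, 0], "dr": [0, 0, 0], "gripper": -1}, {"linear": [-35, 0, 0], "dr": [0, 0, 0], "gripper": -1}, {"linear": [-10, 10, 18], "dr": [0, 0, 0], "gripper": -1}, {"linear": [0, 22, 39], "dr": [0, 0, 0], "gripper": -1}, {"linear": [0, 22, 39], "dr": [0, 0, 0], "gripper": -1}, {"linear": [0, 22, 39], "dr": [0, 0, 0], "gripper": -1}, {"linear": [0, 22, 39], "dr": [0, 0, 0], "gripper": -1}, {"linear": [0, 22, 39], "dr": [0, 0, 0], "gripper": -1}, {"linear": [0, 22, 39], "dr": [0, 0, 0], "gripper": -1}, {"linear": [0, 22, 39], "dr": [0, 0, 0], "gripper": -1}, {"linear": [0, 22, 39], "dr": [0, 0, 0], "gripper": -1}, {"linear": [0, 12, 22], "dr": [0, 0, 0], "gripper": -1}, {"linear": [0, 0, 0], "dr": [0, 0, 0], "gripper": -1}])

```text
t: 19.7
position: [0.5928, -0.2646, 0.1403]
tool_rot: [[0.002, 0.994, -0.11], [0.001, -0.11, -0.994], [-1.0, 0.002, -0.001]]
contact_force: [-0.4, 0.5, -0.5]
finger_gap: 0.0506
```

```bash
python3 g.py .5976 -.275 .06 -6.7
```

```text
t 19.7 pos [ 0.5928 -0.2646  0.1403] gap 0.0506 F [-0.4  0.5 -0.5]
tool shift now [80.3  5.8  9.9] after turn [80.3  6.   9.8] turn [ 0.4 -0.1 -0.1]
```

Emit:
jog_arm(targets=[{"linear": [5, 6, 10], "dr": [0.4, 0, 0], "gripper": -1}, {"linear": [20, 0, 0], "dr": [0, 0, 0], "gripper": -1}, {"linear": [25, 0, 0], "dr": [0, 0, 0], "gripper": -1}, {"linear": [20, 0, 0], "dr": [0, 0, 0], "gripper": -1}, {"linear": [5, 0, 0], "dr": [0, 0, 0], "gripper": -1}])

```text
t: 20.2
position: [0.5984, -0.2724, 0.0618]
tool_rot: [[0.002, 0.993, -0.115], [0.004, -0.115, -0.993], [-1.0, 0.002, -0.004]]
contact_force: [-0.7, -0.2, -0.4]
finger_gap: 0.0509
```

```bash
python3 g.py .5976 -.275 .025 -6.7
```

```text
t 20.2 pos [ 0.5984 -0.2724  0.0618] gap 0.0509 F [-0.7 -0.2 -0.4]
tool shift now [36.8 -0.5  2.8] after turn [36.8 -0.5  2.7] turn [ 0.1 -0.2 -0.1]
```

Emit:
jog_arm(targets=[{"linear": [12, 0, 3], "dr": [0, -0.2, 0], "gripper": -1}, {"linear": [12, 0, 0], "dr": [0, 0, 0], "gripper": -1}, {"linear": [10, 0, 0], "dr": [0, 0, 0], "gripper": -1}])

```text
t: 20.5
position: [0.5994, -0.2741, 0.027]
tool_rot: [[0.004, 0.994, -0.113], [0.0, -0.113, -0.994], [-1.0, 0.004, -0.001]]
contact_force: [0.3, 0.4, -0.2]
finger_gap: 0.0507
```

```bash
python3 g.py .5976 -.275 .0178 -6.7
```

```text
t 20.5 pos [ 0.5994 -0.2741  0.027 ] gap 0.0507 F [ 0.3  0.4 -0.2]
tool shift now [ 9.2 -1.8  1.1] after turn [ 9.2 -1.7  1.1] turn [ 0.2 -0.  -0.2]
```

Emit:
jog_arm(targets=[{"linear": [4, -1.5, 1], "dr": [0, 0, -0.2], "gripper": -1}, {"linear": [3, 0, 0], "dr": [0, 0, 0], "gripper": -1}])

```text
t: 20.7
position: [0.5975, -0.2747, 0.0186]
tool_rot: [[-0.001, 0.994, -0.113], [0.001, -0.113, -0.994], [-1.0, -0.001, -0.001]]
contact_force: [-0.3, -0.1, -0.0]
finger_gap: 0.0508
```

Emit:
jog_arm(targets=[{"linear": [2, 0, 0], "dr": [0, 0, 0], "gripper": -1}])

```text
t: 20.8
position: [0.5974, -0.2748, 0.0175]
tool_rot: [[-0.001, 0.994, -0.113], [0.002, -0.113, -0.994], [-1.0, -0.001, -0.002]]
contact_force: [-5.9, 3.8, 18.4]
finger_gap: 0.0506
```

Emit:
jog_arm(targets=[{"linear": [1.5, 0, 0], "dr": [0, 0, 0], "gripper": -1}])

```text
t: 20.9
position: [0.5974, -0.2748, 0.0176]
tool_rot: [[-0.001, 0.994, -0.113], [0.003, -0.113, -0.994], [-1.0, -0.001, -0.003]]
contact_force: [-3.9, 3.7, 11.8]
finger_gap: 0.0503
```

Emit:
jog_arm(targets=[{"linear": [0, 0, 0], "dr": [0, 0, 0], "gripper": 0.39}, {"linear": [0, 0, 0], "dr": [0, 0, 0], "gripper": 0.39}, {"linear": [0, 0, 0], "dr": [0, 0, 0], "gripper": 0.39}, {"linear": [-8, 0, 0], "dr": [0, 0, 0], "gripper": 0.39}, {"linear": [-20, 0, 0], "dr": [0, 0, 0], "gripper": 0.39}, {"linear": [-30, 0, 0], "dr": [0, 0, 0], "gripper": 0.39}, {"linear": [-40, 0, 0], "dr": [0, 0, 0], "gripper": 0.6}, {"linear": [-20, 0, 0], "dr": [0, 0, 0], "gripper": 1}])

```text
t: 21.7
position: [0.5964, -0.2752, 0.1392]
tool_rot: [[-0.004, 0.993, -0.114], [0.003, -0.114, -0.993], [-1.0, -0.005, -0.003]]
contact_force: [1.0, -0.6, 0.9]
finger_gap: 0.0773
```

```bash
python3 g.py .4322 -.109 .14 11.9
```

```text
t 21.7 pos [ 0.5964 -0.2752  0.1392] gap 0.0773 F [ 1.  -0.6  0.9]
tool shift now [   0.4 -182.1 -146.4] after turn [  -0.8 -126.4 -196.5] turn [-18.4  -0.2   0.2]
```

Emit:
jog_arm(targets=[{"linear": [0, 0, 0], "dr": [-6.1, 0, 0], "gripper": 1}, {"linear": [0, 0, 0], "dr": [-6.1, 0, 0], "gripper": 1}, {"linear": [0, 0, 0], "dr": [-6.1, 0, 0], "gripper": 1}, {"linear": [0, -21, -32.5], "dr": [0, 0, 0], "gripper": 1}, {"linear": [0, -21, -32.5], "dr": [0, 0, 0], "gripper": 1}, {"linear": [0, -21, -32.5], "dr": [0, 0, 0], "gripper": 1}, {"linear": [0, -21, -32.5], "dr": [0, 0, 0], "gripper": 1}, {"linear": [0, -21, -32.5], "dr": [0, 0, 0], "gripper": 1}, {"linear": [0, -21, -32.5], "dr": [0, 0, 0], "gripper": 1}, {"linear": [0, 0, 0], "dr": [0, 0, 0], "gripper": 1}])

```text
t: 22.7
position: [0.4281, -0.1103, 0.1465]
tool_rot: [[0.009, 0.977, 0.215], [-0.002, 0.215, -0.977], [-1.0, 0.009, 0.004]]
contact_force: [0.1, 0.8, 0.1]
finger_gap: 0.0917
```

```bash
python3 g.py .4322 -.109 .06 11.9; python3 w.py doll .4322 -.109
```

```text
t 22.7 pos [ 0.4281 -0.1103  0.1465] gap 0.0917 F [0.1 0.8 0.1]
tool shift now [86.5  3.6 -0.7] after turn [86.5  4.3 -0.4] turn [ 0.5  0.2 -0.5]
(array([ 0.43218162, -0.10998545]), array([ 0.6,  0.4, -0.6, -0.4]))
```

Emit:
jog_arm(targets=[{"linear": [30, 4, -0.5], "dr": [0.5, 0, -0.5], "gripper": 1}, {"linear": [30, 0, 0], "dr": [0, 0, 0], "gripper": 1}, {"linear": [30, 0, 0], "dr": [0, 0, 0], "gripper": 1}, {"linear": [30, 0, 0], "dr": [0, 0, 0], "gripper": 1}, {"linear": [15, 0, 0], "dr": [0, 0, 0], "gripper": 1}])

```text
t: 23.25
position: [0.4484, -0.1166, 0.013]
tool_rot: [[0.024, 0.979, 0.203], [-0.01, 0.203, -0.979], [-1.0, 0.022, 0.014]]
contact_force: [0.5, -0.4, 0.7]
finger_gap: 0.0919
```

```bash
python3 g.py .4322 -.109 .005 11.9
```

```text
t 23.25 pos [ 0.4484 -0.1166  0.013 ] gap 0.0919 F [ 0.5 -0.4  0.7]
tool shift now [  7.6 -14.5 -10.8] after turn [  8.  -14.3 -10.8] turn [-0.2  0.8 -1.2]
```

Emit:
jog_arm(targets=[{"linear": [2, -14.4, -10.8], "dr": [-0.2, 0.8, -1.2], "gripper": 1}, {"linear": [4, 0, 0], "dr": [0, 0, 0], "gripper": 1}])

```text
t: 23.45
position: [0.4317, -0.1107, 0.005]
tool_rot: [[-0.003, 0.979, 0.204], [-0.001, 0.204, -0.979], [-1.0, -0.003, 0.0]]
contact_force: [0.6, -0.0, 0.0]
finger_gap: 0.0922
```

```bash
python3 g.py .4322 -.109 .005 11.9
```

```text
t 23.45 pos [ 0.4317 -0.1107  0.005 ] gap 0.0922 F [ 0.6 -0.   0. ]
tool shift now [-0.   0.8 -1.6] after turn [-0.   0.8 -1.6] turn [-0.1  0.   0.2]
```

Emit:
jog_arm(targets=[{"linear": [0, 0.5, -1], "dr": [0, 0, 0], "gripper": -1}, {"linear": [0.3, 0, 0], "dr": [0, 0, 0], "gripper": -1}, {"linear": [0.3, 0, 0], "dr": [0, 0, 0], "gripper": -1}, {"linear": [0.3, 0, 0], "dr": [0, 0, 0], "gripper": -1}, {"linear": [0.3, 0, 0], "dr": [0, 0, 0], "gripper": -1}, {"linear": [0.3, 0, 0], "dr": [0, 0, 0], "gripper": -1}, {"linear": [0.3, 0, 0], "dr": [0, 0, 0], "gripper": -1}, {"linear": [0, 0, 0], "dr": [0, 0, 0], "gripper": -1}])

```text
t: 24.25
position: [0.4356, -0.1104, 0.0063]
tool_rot: [[0.005, 0.979, 0.204], [-0.002, 0.205, -0.979], [-1.0, 0.004, 0.003]]
contact_force: [-0.3, -1.0, -1.3]
finger_gap: 0.0374
```

```bash
python3 g.py .5981 .2824 .14 11.9
```

```text
t 24.25 pos [ 0.4356 -0.1104  0.0063] gap 0.0374 F [-0.3 -1.  -1.3]
tool shift now [-133.7  239.9 -350.9] after turn [-133.7  240.  -350.8] turn [-0.1  0.2 -0.2]
```

Emit:
jog_arm(targets=[{"linear": [-15, 0, 0], "dr": [0, 0, 0], "gripper": -1}, {"linear": [-30, 0, 0], "dr": [0, 0, 0], "gripper": -1}, {"linear": [-35, 0, 0], "dr": [0, 0, 0], "gripper": -1}, {"linear": [-35, 0, 0], "dr": [0, 0, 0], "gripper": -1}, {"linear": [-20, 14, -20], "dr": [0, 0, 0], "gripper": -1}, {"linear": [0, 26, -38], "dr": [0, 0, 0], "gripper": -1}, {"linear": [0, 26, -38], "dr": [0, 0, 0], "gripper": -1}, {"linear": [0, 26, -38], "dr": [0, 0, 0], "gripper": -1}, {"linear": [0, 26, -38], "dr": [0, 0, 0], "gripper": -1}, {"linear": [0, 26, -38], "dr": [0, 0, 0], "gripper": -1}, {"linear": [0, 26, -38], "dr": [0, 0, 0], "gripper": -1}, {"linear": [0, 26, -38], "dr": [0, 0, 0], "gripper": -1}, {"linear": [0, 26, -38], "dr": [0, 0, 0], "gripper": -1}, {"linear": [0, 12, -18], "dr": [0, 0, 0], "gripper": -1}, {"linear": [0, 0, 0], "dr": [0, 0, 0], "gripper": -1}])

```text
t: 25.75
position: [0.5995, 0.2871, 0.1446]
tool_rot: [[0.002, 0.98, 0.198], [0.002, 0.198, -0.98], [-1.0, 0.002, -0.001]]
contact_force: [0.6, 0.2, 0.1]
finger_gap: 0.0372
```

```bash
python3 g.py .5981 .2824 .06 11.9
```

```text
t 25.75 pos [0.5995 0.2871 0.1446] gap 0.0372 F [0.6 0.2 0.1]
tool shift now [84.6 -2.5  4.4] after turn [84.6 -2.3  4.3] turn [-0.5 -0.1 -0.1]
```

Emit:
jog_arm(targets=[{"linear": [10, -2.3, 4.3], "dr": [-0.5, 0, 0], "gripper": -1}, {"linear": [25, 0, 0], "dr": [0, 0, 0], "gripper": -1}, {"linear": [25, 0, 0], "dr": [0, 0, 0], "gripper": -1}, {"linear": [25, 0, 0], "dr": [0, 0, 0], "gripper": -1}, {"linear": [5, 0, 0], "dr": [0, 0, 0], "gripper": -1}])

```text
t: 26.25
position: [0.596, 0.2722, 0.0502]
tool_rot: [[-0.0, 0.98, 0.201], [-0.003, 0.201, -0.98], [-1.0, -0.001, 0.003]]
contact_force: [-0.5, 0.0, -0.6]
finger_gap: 0.0373
```

```bash
python3 g.py .5981 .2824 .02 11.9
```

```text
t 26.25 pos [0.596  0.2722 0.0502] gap 0.0373 F [-0.5  0.  -0.6]
tool shift now [30.2  4.1 -9.6] after turn [30.2  4.2 -9.5] turn [-0.3  0.2  0. ]
```

Emit:
jog_arm(targets=[{"linear": [2, 4, -9.6], "dr": [-0.3, 0.2, 0], "gripper": -1}, {"linear": [12, 0, 0], "dr": [0, 0, 0], "gripper": -1}, {"linear": [12, 0, 0], "dr": [0, 0, 0], "gripper": -1}])

```text
t: 26.55
position: [0.5996, 0.2801, 0.0252]
tool_rot: [[0.002, 0.979, 0.203], [0.001, 0.203, -0.979], [-1.0, 0.002, -0.001]]
contact_force: [-1.2, -0.9, -0.3]
finger_gap: 0.0375
```

```bash
python3 g.py .5981 .2824 .0113 11.9
```

```text
t 26.55 pos [0.5996 0.2801 0.0252] gap 0.0375 F [-1.2 -0.9 -0.3]
tool shift now [13.9 -1.  -2.5] after turn [13.9 -1.  -2.6] turn [-0.2 -0.  -0.1]
```

Emit:
jog_arm(targets=[{"linear": [6, -1, -2.5], "dr": [0, 0, 0], "gripper": -1}, {"linear": [6, 0, 0], "dr": [0, 0, 0], "gripper": -1}])

```text
t: 26.75
position: [0.598, 0.2827, 0.0121]
tool_rot: [[0.002, 0.979, 0.203], [0.001, 0.203, -0.979], [-1.0, 0.002, -0.001]]
contact_force: [-0.1, 0.2, -1.2]
finger_gap: 0.037
```

Emit:
jog_arm(targets=[{"linear": [2, 0, 0], "dr": [0, 0, 0], "gripper": -1}])

```text
t: 26.85
position: [0.5979, 0.2826, 0.0111]
tool_rot: [[0.001, 0.979, 0.204], [0.001, 0.204, -0.979], [-1.0, 0.001, -0.001]]
contact_force: [-7.1, -4.2, 21.5]
finger_gap: 0.037
```

Emit:
jog_arm(targets=[{"linear": [1.5, 0, 0], "dr": [0, 0, 0], "gripper": -1}])

```text
t: 26.95
position: [0.5979, 0.2826, 0.0112]
tool_rot: [[0.0, 0.979, 0.204], [0.002, 0.204, -0.979], [-1.0, 0.001, -0.002]]
contact_force: [-5.7, -2.5, 13.6]
finger_gap: 0.0371
```

Emit:
jog_arm(targets=[{"linear": [0, 0, 0], "dr": [0, 0, 0], "gripper": 0.17}, {"linear": [0, 0, 0], "dr": [0, 0, 0], "gripper": 0.17}, {"linear": [0, 0, 0], "dr": [0, 0, 0], "gripper": 0.17}, {"linear": [-8, 0, 0], "dr": [0, 0, 0], "gripper": 0.17}, {"linear": [-20, 0, 0], "dr": [0, 0, 0], "gripper": 0.17}, {"linear": [-30, 0, 0], "dr": [0, 0, 0], "gripper": 0.17}, {"linear": [-40, 0, 0], "dr": [0, 0, 0], "gripper": 0.2}, {"linear": [-40, 0, 0], "dr": [0, 0, 0], "gripper": 0.2}, {"linear": [-40, 0, 0], "dr": [0, 0, 0], "gripper": 0.2}, {"linear": [0, -20, -30], "dr": [0, 0, 0], "gripper": 0.2}, {"linear": [0, -22, -35], "dr": [0, 0, 0], "gripper": 0.2}, {"linear": [0, -22, -35], "dr": [0, 0, 0], "gripper": 0.2}, {"linear": [0, -22, -35], "dr": [0, 0, 0], "gripper": 0.2}, {"linear": [0, -22, -35], "dr": [0, 0, 0], "gripper": 0.2}, {"linear": [0, -22, -35], "dr": [0, 0, 0], "gripper": 0.2}, {"linear": [0, -22, -35], "dr": [0, 0, 0], "gripper": 0.2}, {"linear": [0, -22, -35], "dr": [0, 0, 0], "gripper": 0.2}, {"linear": [0, 0, 0], "dr": [0, 0, 0], "gripper": 0.2}])

```text
t: 28.75
position: [0.3666, 0.5244, 0.2041]
tool_rot: [[0.008, 0.98, 0.198], [0.008, 0.198, -0.98], [-1.0, 0.009, -0.006]]
contact_force: [-0.1, 0.2, -0.6]
finger_gap: 0.0548
```

```bash
python3 - <<'E'
from h import *
print(get_obs()['position'])
a=viewer.grab_frame('top');b=viewer.grab_frame('side')
Tr=dict(cup=(.6167,.0099,-.2561),box=(.6025,-.2333,-.1171),doll=(.6064,.2433,.2084))
G=dict(low_cup=((.6295,.0615),'cup'),tall_cup=((.615,.006),'cup'),tray_cup=((.596,-.049),'cup'),ball_box=((.596,-.276),'box'),tray_box=((.6,-.199),'box'),doll=((.596,.283),'doll'),tray_doll=((.627,.204),'doll'))
for n,(g,t) in G.items():
    x,r=fit(n,[(a,None)],g,.005); y,r2=fit(n,[(b,None)],g,.005); c=Tr[t]; d=x-c[:2]; C,S=np.cos(c[2]),np.sin(c[2])
    print(n,'top',x.round(4),r,'side',y.round(4),r2,'tray',np.round([C*d[0]+S*d[1],-S*d[0]+C*d[1]],4))
cv2.imwrite('pics/end_t.png',cv2.cvtColor(cv2.resize(a['img'][95:205,85:395],(800,284)),cv2.COLOR_RGB2BGR))
cv2.imwrite('pics/end_s.png',cv2.cvtColor(cv2.resize(b['img'][110:300,170:430],(780,570)),cv2.COLOR_RGB2BGR))
E
```

```text
[0.36661542 0.52440007 0.20413399]
low_cup top [0.6232 0.045 ] [  9.1   4.4 -16.8  -3.8] side [ 0.5917 -0.0364] [19.3 20.7 -5.  -1.6] tray [-0.0026  0.0356]
tall_cup top [0.6231 0.0463] [  9.8   3.2 -19.2  -5.5] side [ 0.5926 -0.0414] [22.8 15.6 -4.3 -1.6] tray [-0.0031  0.0368]
tray_cup top [ 0.5959 -0.0503] [ 1.2  0.8 -1.2 -0.8] side [ 0.5835 -0.0305] [16.2 19.  -9.8 -1.6] tray [-0.0049 -0.0635]
ball_box top [ 0.5977 -0.2775] [ 0.8  1.3 -0.8 -1.3] side [ 0.5999 -0.2758] [ 1.1  2.1 -1.  -1.2] tray [ 0.0004 -0.0445]
tray_box top [ 0.6005 -0.1983] [ 0.8  1.2 -0.8 -1.3] side [ 0.619  -0.2155] [12.   3.  -4.8 -1.4] tray [-0.0061  0.0345]
doll top [0.5982 0.2862] [ 1.1  0.9 -1.3 -1. ] side [0.5964 0.2864] [ 0.5  0.5 -0.5 -0.4] tray [0.0008 0.0437]
tray_doll top [0.6272 0.2038] [ 0.8  1.1 -0.8 -1.2] side [0.6259 0.2034] [ 0.6  0.8 -0.6 -0.7] tray [ 0.0122 -0.0429]
```

View pics/end_t.png

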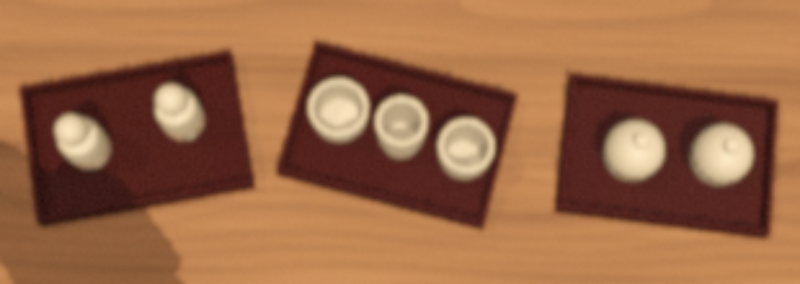

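View pics/end_s.png

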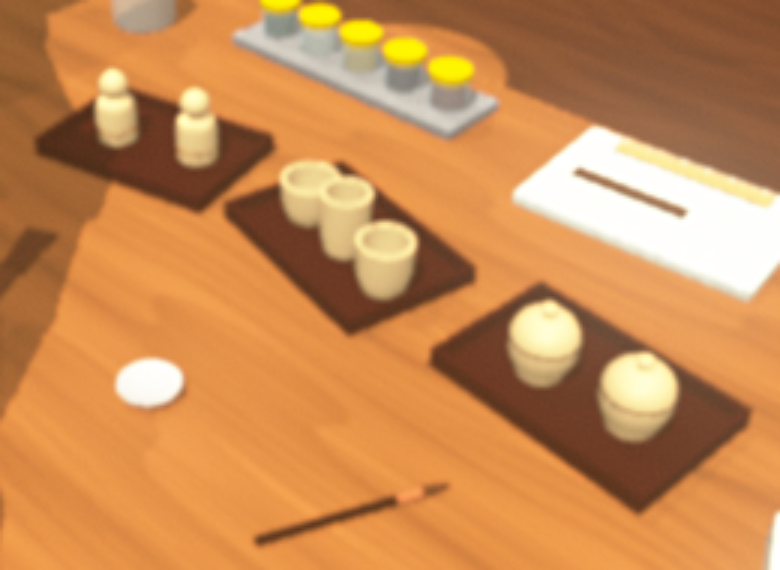

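Both views show all seven pieces upright in the right trays: dolls left, three cups in a row in the middle, ball boxes right. The arm is clear of everything.

```bash
python3 -c "
from h import *
f=viewer.grab_frame('top');print(ray(f,(216,136.8),.043))
print(job.job_done())"
```

```text
[0.62782237 0.0612562  0.043     ]
the job is handed in; nothing more can be done
None
```

All four loose pieces are in the trays of their kind, and I handed the job in at about 29 s; it returned no verdict. The tall cup and low cup joined the cup, the ball box joined the other ball box, and the doll joined the other doll. Each piece was lowered until the wrist force showed it touching the tray floor, about 18–22 N, and only then released with a small opening.

**Position and tilt:** In the last top and side pictures all seven pieces stand upright and inside the limits. The worst distance along a tray is about 64 mm against the 80 mm allowed. The three pieces that were already in the trays moved about 1 mm or less by the top-view fit.

**Checks that failed or disagreed:**
- **Cups at the end:** the outline fit failed for the low and tall cups, because the three cups merge into one shape in the picture. I judged those two by eye instead, plus a single measured rim point for the low cup at about (0.628, 0.061) m.
- **Tray box from the side:** the side-view fit for the ball box already in its tray was spoiled in the same way, so I used only the top view for it.
- **Wrist camera:** it placed the pieces 1–4 mm lower in y than the fixed cameras did.
- **Tall cup height:** an early side-view estimate of how low it hung in the gripper was about 3–4 mm off; the floor contact gave the true height.

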